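Pass the rim of an oblong dish under an inspection light on a coasting banding wheel

TASK

Check the oblong dish's rim for cracks: set the banding wheel turning (its brass pins give a finger something to push) and let it coast at 5 to 15 turns a minute; then take the orange light out of its stand and hold it, lens down, a finger's breadth or two above the rim on the wheel's near side. Follow the rim in and out as it passes beneath, keeping the lens over it without a break for eight seconds and without touching dish or wheel with the light. Then stand the light gently back in its stand; the wheel may run down by itself, and the mug, jar and saucer stay where they are.

Things in the scene. Friction and masses are not known exactly. Their poses are not given: they have to be found in the camera images.
- wheel (a joint): banding wheel head: aluminium disc 300 mm across, level top at z = 0.070 m, turning freely about a vertical axis. Value in rad, anticlockwise seen from above positive, no stops; at 0 pin_a points to the robot (-x). Inertia with dish about 0.03 kg m2 (head 2.4 kg, nominal); pushed, it coasts, losing 2 to 4 percent of its speed a second. 5 turns a minute = 0.52 rad/s, 15 = 1.57 rad/s
- wheel_base: fixed cast base of the banding wheel, 180 mm across, under the head; origin on the table on the wheel's axis, axes along the world's. The near side of the wheel is its -x side; the place for the light is more than 30 mm to -x of the axis and within 70 mm of it in y
- wheel_centre (a point): centre of the wheel head's top face, on the axis, z = 0.070 m (does not move)
- pin_a (a point): top of a brass bat pin standing upright on the head: 12 mm diameter, 20 mm tall, 127 mm from the axis; the one on the near (-x) side at the start. A closed fingertip can push it round sideways
- pin_b (a point): top of the other bat pin, the same, straight across the axis
- dish: loose oblong terracotta dish on the wheel head, about 0.55 kg; 228 mm long (own x), 128 wide (own y), 40 tall. Origin: centre of underside. Rim 8 mm wide; its centre line: straight sides at y = +-60 mm for x from -50 to 50, half circles of radius 60 about point end_a and end_b. Light's place: within 16 mm sideways of that line, lens 45 to 85 mm above the origin (5 to 45 above the rim)
- end_a (a point): centre of the half circle of the rim at the dish's +x end: 50 mm along its x axis, 40 mm above its underside
- end_b (a point): the same at its -x end
- light: orange inspection light with black lens head, about 0.11 kg, 130 mm long, standing lens down in its stand. Origin: centre of the lens face (lower end), z along the light to the tail. Lens head 28 mm diameter up to 26 mm from the lens, then a 26 mm round body to 125 mm, tail button on top. Grip it about 90 mm from the lens
- stand: fixed grey stand, 80 x 80 x 50 mm, origin at the centre of its underside. Round hole in the middle of the top, 34 mm across, 3 mm chamfer, its floor 10 mm above the table: the light stands in it with its lens at z = 0.010 m
- mug: unglazed mug, 84 mm across, 70 mm tall, handle to its +y, loose; origin under its centre; leave alone
- jar: amber jar with white cap, 64 mm across, 90 mm tall, loose; origin under its centre; leave alone
- saucer: yellow saucer, 120 mm across, 18 mm tall, loose; origin under its centre; leave alone
There are look-alikes about, which are no part of the job. There is more than one size of the light; the one meant has the size given above. Leave any green look-alike of the stand alone.

How it is judged:
On the way, in this order (a step that is already met when the one before it is completed fails the run):
1. the wheel coasts at 5 to 15 turns a minute, let go by the robot, the light still in its stand ((velocity of joint wheel between 0.52 and 1.57 rad/s or velocity of joint wheel between -1.57 and -0.52 rad/s) and contact force between each of the arm, the fingers and wheel below 0.2 N and horizontal distance between light and stand below 0.01 m and z of light in the frame of stand below 0.02 m), for 0.4 s.
2. the light, held lens down 5 to 45 mm above the rim on the wheel's near side, stays within 16 mm of the passing rim for 8 s while the wheel coasts at 5 to 15 turns a minute (((x of light in the frame of dish above 0.05 m and horizontal distance between light and end_a between 0.044 and 0.076 m) or (x of light in the frame of dish below -0.05 m and horizontal distance between light and end_b between 0.044 and 0.076 m) or (x of light in the frame of dish between -0.0501 and 0.0501 m and (y of light in the frame of dish between 0.044 and 0.076 m or y of light in the frame of dish between -0.076 and -0.044 m))) and z of light in the frame of dish between 0.045 and 0.085 m and angle between light's own z axis and vertical below 0.35 rad and x of light in the frame of wheel_base below -0.03 m and y of light in the frame of wheel_base between -0.07 and 0.07 m and (velocity of joint wheel between 0.52 and 1.57 rad/s or velocity of joint wheel between -1.57 and -0.52 rad/s) and contact force between each of the arm, the fingers and wheel below 0.2 N), for 8 s.
At the end, for the whole second after the job is handed in: the light stands released on the floor of its stand's hole (lens within 8 mm of the hole's axis and 15 mm of the stand's underside, tilt under 0.15 rad, at rest); the dish rests level on the wheel head, its centre within 25 mm of the axis; the wheel may still turn (horizontal distance between light and stand below 0.008 m and z of light in the frame of stand below 0.015 m and angle between light's own z axis and vertical below 0.15 rad and linear speed of light below 0.03 m/s and horizontal distance between dish and wheel_centre below 0.025 m and angle between dish's own z axis and vertical below 0.08 rad); the robot touches nothing.
It fails at once if the wheel is whirled faster than 25 turns a minute (velocity of joint wheel above 2.6 rad/s or velocity of joint wheel below -2.6 rad/s).
It fails at once if the dish slides 25 mm off the centre or tips (horizontal distance between dish and wheel_centre above 0.025 m or angle between dish's own z axis and vertical above 0.15 rad).
It fails at once if the light knocks against the dish or the wheel (contact force between light and dish above 0.5 N or contact force between light and wheel above 0.5 N).
It fails at once if the light is thrown, dropped or laid over (linear speed of light above 0.8 m/s or angle between light's own z axis and vertical above 0.8 rad).
It fails at once if the mug, jar or saucer is shifted by more than 30 mm (distance of any of mug, jar, saucer from where it was at the start of the episode above 0.03 m).
It also fails if it takes over 61 s, if anything falls off the work surface, if the arm or the gripper's body presses on something with over 40 N, if the wrist force passes 120 N, or if a joint passes its speed limit or range.

ROBOT

A 7-joint arm with a two-finger parallel gripper is mounted at the origin on the work surface. World frame = base frame: x ahead of the robot, y to its left, z up, the work surface at z = 0. Lengths are in m, angles in rad, forces in N, time in s.
With the tool pointing down it reaches from about 0.4 to 0.875 m from the base axis. Payload 19.3 kg.
Tool frame: the origin (TCP) lies between the finger pads; the fingertips stand 17 mm ahead of it and the grasp point (between the pads) lies 2 mm behind it; z points along the fingers, x is the direction in which the jaws open and shut, and the axes are right-handed (so a half turn about z gives the same grasp; the last joint's range is limited). The gripper opens to 85 mm and grips with 20 to 120 N. Pads are 22 mm wide; open, the fingers measure 114 mm over their backs; the gripper's body (76 mm by 85 mm) begins 54 mm behind the grasp point. The pads swing forward as they close: fully open they stand 13 mm farther back than shut.
Start: joints at [1.158, 0.521, -0.036, 1.599, 0.021, 1.021, -0.113], TCP at [0.21, -0.589, 0.248] pointing down, gripper open.
Joint ranges: [-2.91, 2.91], [-0.3, 2.13], [-1.5, 1.42], [0.17, 2.43], [-1.26, 4.41], [0.16, 1.93], [-2.52, 2.52]. Speed limits (rad/s): [1.89, 1.89, 2.39, 2.39, 3.01, 3.01, 3.01].

INTERFACE

Orientations are given as [roll, pitch, yaw] about the fixed x, y, z axes, in that order (R = Rz(yaw) Ry(pitch) Rx(roll)).
In Python, from workcell import bot gives the robot as it stands. The module is installed in compiled form; this text tells all that it offers.
- The arm moves only by the tool arm_command, never from a script. Its argument "targets" is a list of rows, each a list of 6 numbers: the shift along the tool's x, y, z in mm, then the turn, a rotation vector about the tool's x, y, z in degrees. In form: [[x, y, z, wx, wy, wz], ...]. A call has 1 to 8 rows; each row shifts and turns the pose as measured when the row begins, along the tool's axes as they then stand; what a row does not reach is not made up. A row lasts 1/10 s, in which the tool goes at most 50 mm and 8.59 degrees, less where a joint would pass 70% of its speed; a pose out of reach is approached as far as the arm can. A call is refused whole if a number of a shift passes 50 or a number of a turn 8.59, either way. A call with a gripper value outside its range is refused whole. "grip" is the opening in per cent of the stroke, from 0 (shut) to 100 (fully open), set as the call begins (left out, the last holds). The fingers move at their own pace and stop on an object; "grip_force" is the grip in N (left out, the last holds). Time passes only in rows, so rows that do not move let the fingers close. It gives the time, the measured TCP pose, the force and the opening at its end, in the units of the state.
- bot.observe(): the state, without advancing time (a new reading comes with each control period).
- bot.grab_frame(name): name is "scene" or "top" or "wrist"; returns a dict with "color" (400x640x3 uint8, red, green, blue), "depth" (400x640 float32, m along the optical axis (not along the pixel's ray), 0 where there is no reading), "fov_y" (degrees; the focal length in pixels is half the picture's height over the tangent of half this angle, whatever the lens; pixels are square), "cx", "cy" (the principal point, pixels), "R" (3x3) and "t" (3): a world point X has camera coordinates R X + t; the wrist camera has in their place "hand_eye" (4x4, takes a point from camera to tool coordinates, whose origin is the TCP and whose axes are the tool frame's). Camera axes: x right, y down, z forward; pixel columns grow to the right and rows downward; lengths in m; the calibration is good to about 2 mm. A picture is of the moment at which its call begins: read the wrist's pose just before it.
- bot.job_done(): hands the job in, once; it reports no verdict.
The state is a dict: "clock": time; "qpos": joint angles; "qd": joint speeds; "joint_efforts": joint torques, N m; "position": TCP position; "tool_rot": TCP orientation; "force": force on the tool from outside, world axes, zero at the start; "moment": the same for the moment, N m; "grip_width": finger opening in m.
Only numpy, scipy, OpenCV 4.12 (cv2) and the standard library are available. Lean on these libraries where they do the work, as an engineer would, in place of code of your own. Each camera call takes 0.05 s, during which the arm holds its last target. There are 200 camera calls.

## Working session

There is one attempt and no reset: what is moved stays moved. The work goes in short steps, Python scripts to look and compute and a tool call to move; the robot and the scene stay as the last step left them, time stands still between calls to the robot, and variables do not carry over. Pictures are saved under pics/ and viewed, about 8 in all and at most 12, crops included, and the job is handed in when it is done.

Besides the shell and the picture viewer there is one more tool, called as name(argument=value, ...), one argument or row to a line, values as JSON. arm_command: Moves the arm, as the interface text tells. Its arguments: {"type":"object","properties":{"targets":{"type":"array"},"grip":{"type":"number"},"grip_force":{"type":"number"}},"required":["targets"]}

```bash
mkdir -p pics; cat > h.py <<'E'
import numpy as np,cv2
from workcell import bot
from scipy.spatial.transform import Rotation as Ro
def grab(n):
    s=bot.observe(); f=bot.grab_frame(n); f['s']=s
    f['f']=200/np.tan(np.radians(f['fov_y'])/2)
    if n=='wrist':
        T=np.eye(4);T[:3,:3]=Ro.from_euler('xyz',s['tool_rot']).as_matrix();T[:3,3]=s['position']
        f['C2W']=T@np.array(f['hand_eye'])
    else:
        T=np.eye(4);T[:3,:3]=f['R'];T[:3,3]=f['t'];f['C2W']=np.linalg.inv(T)
    return f
def cloud(f):
    v,u=np.mgrid[0:400,0:640];d=f['depth']
    P=np.stack([(u-f['cx'])/f['f']*d,(v-f['cy'])/f['f']*d,d],-1)
    return P@f['C2W'][:3,:3].T+f['C2W'][:3,3]
def save(f,n): cv2.imwrite('pics/'+n+'.png',f['color'][:,:,::-1])
E
python3 - <<'E'
from h import *
print(bot.observe())
for n in('top','scene'):
    f=grab(n);save(f,n+'0');np.savez(n+'0.npz',P=cloud(f),c=f['color'])
    print(n,f['C2W'].round(3).tolist(),f['f'],f['cx'],f['cy'],f['depth'].min())
E
```

```text
{'clock': 0.0, 'qpos': array([ 1.15779667,  0.5220085 , -0.03630811,  1.59999935,  0.02119731,
        1.02110218, -0.11281429]), 'qd': array([ 7.18869290e-05, -1.70669361e-05, -1.10390972e-03, -1.01966020e-03,
        1.16811724e-03,  7.93254365e-04,  1.07443106e-03]), 'joint_efforts': array([ 1.43435277e-04, -9.27100968e+01,  1.97956681e+00, -3.69936025e+01,
        1.77951925e-02,  8.21324968e-03, -8.35857190e-05]), 'position': array([ 0.20992843, -0.58835298,  0.24773248]), 'tool_rot': array([ 3.14150433e+00,  1.12905536e-03, -1.22803927e+00]), 'force': array([-0.16653207,  0.10693543,  0.01306973]), 'moment': array([0.01968024, 0.01510522, 0.00650542]), 'grip_width': 0.08501821501123213}
top [[0.019, -0.989, 0.149, 0.314], [-1.0, -0.021, -0.013, 0.001], [0.016, -0.149, -0.989, 1.616], [0.0, 0.0, 0.0, 1.0]] 467.40550629214863 319.73326265011895 198.10377991364177 0.0
scene [[-0.67, 0.624, -0.401, 0.958], [0.742, 0.564, -0.362, 0.381], [0.001, -0.54, -0.842, 1.024], [0.0, 0.0, 0.0, 1.0]] 392.24245873799424 317.2340548216321 198.1128835565326 0.0
```

View pics/top0.png

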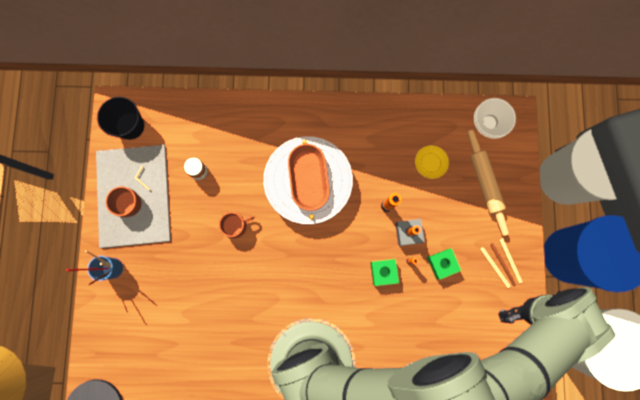

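View pics/scene0.png

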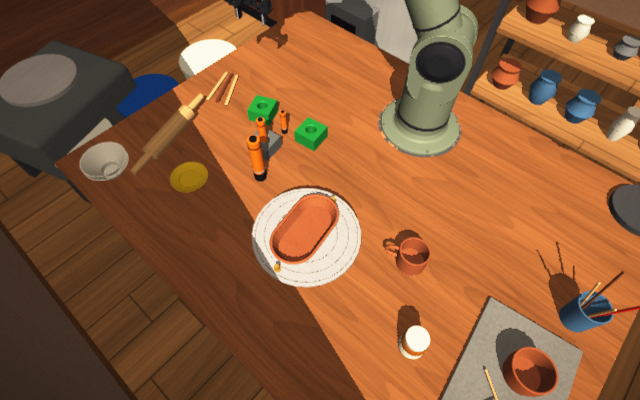

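```bash
python3 - <<'E'
from h import *
z=np.load('top0.npz');P=z['P'];c=z['c'];hsv=cv2.cvtColor(c,cv2.COLOR_RGB2HSV)
p=lambda v,u:P[v,u].round(3)
v,u=np.mgrid[0:400,0:640]
Z=P[...,2]
near=np.hypot(u-308,v-180)<50
# wheel top white
m=near&(abs(Z-.07)<.008)&(hsv[...,1]<70)
pts=P[m];print('wheel',len(pts),pts[:,2].mean())
h=cv2.convexHull(pts[:,:2].astype(np.float32));(cx,cy),r=cv2.minEnclosingCircle(h);print(cx,cy,r)
e=cv2.fitEllipse(h);print(e)
m=near&(abs(Z-.11)<.006)&(hsv[...,1]>100);q=P[m];print('rim',len(q),cv2.minAreaRect(q[:,:2].astype(np.float32)),q[:,2].mean())
m=near&(np.hypot(P[...,0]-cx,P[...,1]-cy)>.105)&(Z>.075)&(Z<.11);
for a,b,w in zip(v[m],u[m],P[m]):print('pin?',a,b,w.round(3),c[a,b])
for n,(v0,u0,r) in dict(A=(202,392,14),B=(231,412,14),C=(262,412,14),mug=(226,232,16),jar=(168,194,14),sauc=(162,432,20)).items():
    m=(abs(v-v0)<r)&(abs(u-u0)<r)&(Z>.012);q=P[m];t=q[q[:,2]>q[:,2].max()-.008]
    print(n,'top',t.mean(0).round(3),q[:,2].max().round(3),len(t))
m=(abs(v-231)<18)&(abs(u-412)<18)&(abs(Z-.05)<.006)&(hsv[...,1]<90);q=P[m];print('stand',len(q),cv2.minAreaRect(q[:,:2].astype(np.float32)))
m=(abs(v-231)<18)&(abs(u-412)<18)&(hsv[...,1]>150)&(Z>.06);q=P[m];print('B orange',q.round(3).tolist())
s=np.load('scene0.npz');cv2.imwrite('pics/crop.png',cv2.resize(s['c'][90:190,220:340,::-1],None,fx=5,fy=5,interpolation=2))
E
```

```text
wheel 3544 0.06973471298760694
0.6095860600471497 0.0238533653318882 0.14989201724529266
((0.6097862124443054, 0.023691091686487198), (0.29714861512184143, 0.2982153296470642), 114.55986022949219)
rim 346 ((0.6117633581161499, 0.02115703374147415), (0.22261548042297363, 0.1245444044470787), 8.372021675109863) 0.10879240851398336
pin? 139 305 [0.748 0.035 0.075] [216 175 129]
pin? 140 297 [0.744 0.062 0.075] [252 248 242]
pin? 140 304 [0.742 0.038 0.086] [255 233 131]
pin? 140 315 [0.744 0.001 0.079] [163 150 139]
pin? 140 323 [ 0.746 -0.026  0.077] [175 158 144]
pin? 141 297 [0.739 0.062 0.081] [253 251 245]
pin? 141 303 [0.737 0.041 0.09 ] [253 231 121]
pin? 141 304 [0.737 0.038 0.09 ] [254 230  95]
pin? 141 305 [0.737 0.035 0.09 ] [254 227 101]
pin? 142 303 [0.733 0.041 0.091] [248 200  85]
pin? 142 304 [0.734 0.038 0.09 ] [250 203  73]
pin? 142 305 [0.736 0.035 0.08 ] [250 200  76]
pin? 142 307 [0.738 0.028 0.076] [251 235 191]
pin? 142 312 [0.738 0.011 0.077] [246 236 224]
pin? 142 316 [ 0.738 -0.002  0.078] [204 188 174]
pin? 142 318 [ 0.738 -0.009  0.077] [184 170 157]
pin? 143
[... 14930 characters left out ...]
0.314, 0.117], [0.435, -0.314, 0.133], [0.434, -0.316, 0.137], [0.434, -0.319, 0.14], [0.434, -0.322, 0.138], [0.434, -0.324, 0.147], [0.434, -0.329, 0.139], [0.435, -0.333, 0.135], [0.436, -0.314, 0.072], [0.435, -0.315, 0.08], [0.435, -0.316, 0.09], [0.433, -0.316, 0.108], [0.433, -0.317, 0.118], [0.432, -0.318, 0.128], [0.431, -0.319, 0.137], [0.431, -0.322, 0.139], [0.432, -0.327, 0.132], [0.432, -0.329, 0.135], [0.433, -0.317, 0.069], [0.432, -0.318, 0.08], [0.431, -0.318, 0.098], [0.43, -0.319, 0.111], [0.43, -0.32, 0.118], [0.43, -0.323, 0.118], [0.429, -0.326, 0.123], [0.429, -0.327, 0.131], [0.43, -0.321, 0.068], [0.429, -0.323, 0.075], [0.429, -0.325, 0.081], [0.314, 0.001, 1.616]]
```

View pics/crop.png

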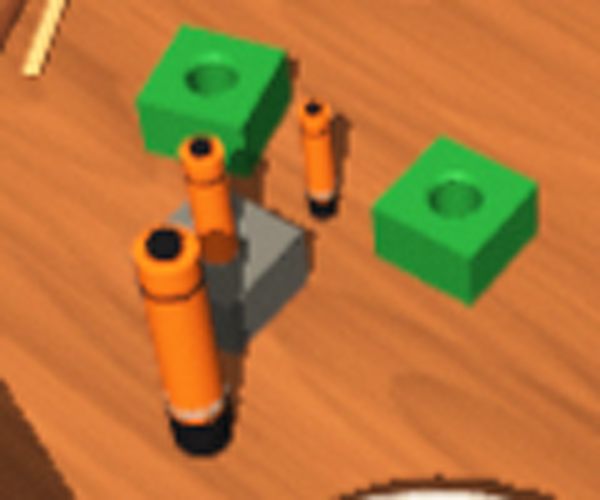

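```bash
cat >> h.py <<'E'
C=np.array([.610,.0235])
def rows(poses,start=None,g=1.0):
    """poses: list of (x,y,z,yawdeg), tool down; prints rows of 8 in tool axes"""
    s=bot.observe()
    p=np.array(s['position']) if start is None else np.array(start[:3])
    R=Ro.from_euler('xyz',s['tool_rot']) if start is None else Ro.from_euler('xyz',[np.pi,0,np.radians(start[3])])
    out=[]
    for q in poses:
        R2=Ro.from_euler('xyz',[np.pi,0,np.radians(q[3])]);q=np.array(q)
        d=R.inv().apply(q[:3]-p)*1000*g;w=np.degrees((R.inv()*R2).as_rotvec())*g
        out.append([round(float(a),1) for a in (*d,*w)]);p,R=q[:3],R2
    for i in range(0,len(out),8):print('[',', '.join(str(o) for o in out[i:i+8]).replace('.0,',',').replace('.0]',']'),']')
def lin(a,b,n): return [tuple(np.array(a)+(np.array(b)-np.array(a))*(i+1)/n) for i in range(n)]
def cur():
    s=bot.observe();return (*s['position'],np.degrees(s['tool_rot'][2]))
E
python3 - <<'E'
from h import *
z=np.load('top0.npz');P=z['P'];v,u=np.mgrid[0:400,0:640];Z=P[...,2]
for n,(v0,u0,r) in dict(A=(202,392,14),B=(231,412,14),C=(262,412,14),mug=(226,232,16),jar=(168,194,14),sauc=(162,432,20)).items():
    m=(abs(v-v0)<r)&(abs(u-u0)<r)&(Z>.012)&(Z<.5);q=P[m];t=q[q[:,2]>np.percentile(q[:,2],99)-.012]
    print(n,'top',np.median(t,0).round(3),q[:,2].max().round(3),len(t))
a=.478,.0468,.2,-100
rows(lin(cur(),a,17));rows(lin(a,(.478,.0468,.097,-100),4),start=a)
E
```

```text
A top [ 0.532 -0.251  0.183] 0.194 77
B top [ 0.441 -0.324  0.137] 0.149 52
C top [ 0.344 -0.328  0.096] 0.104 27
mug top [0.455 0.272 0.069] 0.077 119
jar top [0.641 0.406 0.09 ] 0.098 214
sauc top [ 0.698 -0.416  0.017] 0.028 249
[ [-29.9, -27.4, 2.8, 0, 0.1, 1.7], [-30.7, -26.5, 2.8, 0, -0, 1.7], [-31.5, -25.5, 2.8, -0, -0, 1.7], [-32.3, -24.6, 2.8, 0, -0, 1.7], [-33, -23.6, 2.8, 0, -0, 1.7], [-33.7, -22.6, 2.8, -0, -0, 1.7], [-34.4, -21.5, 2.8, 0, -0, 1.7], [-35, -20.5, 2.8, -0, -0, 1.7] ]
[ [-35.6, -19.4, 2.8, 0, -0, 1.7], [-36.2, -18.3, 2.8, 0, -0, 1.7], [-36.7, -17.2, 2.8, 0, -0, 1.7], [-37.2, -16.1, 2.8, -0, -0, 1.7], [-37.7, -14.9, 2.8, 0, -0, 1.7], [-38.1, -13.8, 2.8, -0, -0, 1.7], [-38.5, -12.6, 2.8, 0, -0, 1.7], [-38.9, -11.4, 2.8, 0, -0, 1.7] ]
[ [-39.2, -10.2, 2.8, 0, -0, 1.7] ]
[ [0, -0, 25.7, 0, 0, 0], [0, -0, 25.7, 0, 0, 0], [0, -0, 25.8, 0, 0, 0], [0, -0, 25.7, 0, 0, 0] ]
```

arm_command(
  targets=[
    [-30, -27, 0, 0, 0, 1.7],
    [-31, -26.5, 0, 0, 0, 1.7],
    [-31.5, -25.5, 0, 0, 0, 1.7],
    [-32, -24.5, 0, 0, 0, 1.7],
    [-33, -23.5, 0, 0, 0, 1.7],
    [-34, -22.5, 0, 0, 0, 1.7],
    [-34.5, -21.5, 0, 0, 0, 1.7],
    [-35, -20.5, 0, 0, 0, 1.7],
  ],
  grip=0,
)

```text
clock: 0.9
position: [0.3359, -0.2816, 0.2452]
tool_rot: [3.138, 0.003, -1.482]
force: [1.4, -0.4, 0.4]
grip_width: 0.0001
```

```bash
python3 - <<'E'
from h import *
s=bot.observe();print(s['clock'],cur(),s['qd'].round(3))
a=.478,.0468,.2,-100
rows(lin(cur(),a,13))
E
```

```text
0.9 (np.float64(0.3358825760526555), np.float64(-0.28160781961583387), np.float64(0.24520391340926367), np.float64(-84.91513341407583)) [-0.757 -0.215 -0.201  0.302  0.032 -0.087 -1.28 ]
[ [-24.2, -13.1, 3.5, 0.2, 0.2, 1.2], [-24.5, -12.6, 3.5, 0, -0, 1.2], [-24.7, -12.1, 3.5, 0, -0, 1.2], [-24.9, -11.6, 3.5, 0, -0, 1.2], [-25.2, -11.1, 3.5, 0, -0, 1.2], [-25.4, -10.6, 3.5, 0, -0, 1.2], [-25.6, -10.1, 3.5, 0, -0, 1.2], [-25.8, -9.6, 3.5, 0, -0, 1.2] ]
[ [-26, -9.1, 3.5, -0, -0, 1.2], [-26.2, -8.5, 3.5, 0, -0, 1.2], [-26.3, -8, 3.5, 0, -0, 1.2], [-26.5, -7.5, 3.5, 0, -0, 1.2], [-26.6, -6.9, 3.5, 0, -0, 1.2] ]
```

arm_command(
  targets=[
    [-34, -18, 4, 0, 0, 1.7],
    [-34, -17, 4, 0, 0, 1.7],
    [-34, -17, 4, 0, 0, 1.7],
    [-34, -16, 4, 0, 0, 1.7],
    [-34, -15, 4, 0, 0, 1.7],
    [-34, -14, 4, 0, 0, 1.7],
    [-34, -13, 4, 0, 0, 1.7],
    [-30, -10, 4, 0, 0, 1.5],
  ],
)

```text
clock: 1.7
position: [0.463, -0.0023, 0.2127]
tool_rot: [3.139, 0.001, -1.725]
force: [0.8, -0.4, -0.6]
grip_width: -0.0002
```

```bash
python3 - <<'E'
from h import *
s=bot.observe();print(s['clock'],cur(),s['qd'].round(3))
a=.478,.0468,.18,-100
rows(lin(cur(),a,3))
E
```

```text
1.7 (np.float64(0.4630341408754218), np.float64(-0.002264086027061887), np.float64(0.21266030553041762), np.float64(-98.85569520848922)) [-0.616  0.26  -0.032 -0.258  0.092  0.009 -0.964]
[ [-16.9, -2.4, 10.9, 0.2, 0.1, 0.4], [-16.9, -2.3, 10.9, -0, -0, 0.4], [-17, -2.2, 10.9, 0, -0, 0.4] ]
```

arm_command(
  targets=[
    [-24, -3, 5, 0, 0, 0.4],
    [-17, -3, 10, 0, 0, 0.3],
    [-8, -2, 15, 0, 0, 0],
    [0, 0, 15, 0, 0, 0],
    [0, 0, 0, 0, 0, 0],
  ],
)

```text
clock: 2.2
position: [0.4797, 0.0525, 0.1651]
tool_rot: [3.137, 0.003, -1.732]
force: [-0.0, 0.1, -0.5]
grip_width: 0.0002
```

```bash
python3 - <<'E'
from h import *
s=bot.observe();print(s['clock'],cur(),s['qd'].round(3))
a=.478,.0468,.097,-100
rows(lin(cur(),a,3))
f=grab('scene');save(f,'s1');P=cloud(f);c=f['color'];hsv=cv2.cvtColor(c,cv2.COLOR_RGB2HSV)
r=np.hypot(P[...,0]-C[0],P[...,1]-C[1])
m=(r<.14)&(abs(P[...,2]-.108)<.007)&(hsv[...,1]>100)
q=P[m][:,:2];print(len(q),cv2.minAreaRect(q.astype(np.float32)),P[m][:,2].max())
m=(r<.16)&(abs(P[...,2]-.07)<.006)&(hsv[...,1]<80);h=cv2.convexHull(P[m][:,:2].astype(np.float32));print(cv2.fitEllipse(h))
m=(abs(r-.127)<.012)&(P[...,2]>.082)&(P[...,2]<.098)&(hsv[...,1]>80);print(np.c_[P[m],np.argwhere(m)].round(3)[:40])
E
```

```text
2.2 (np.float64(0.4797196712820065), np.float64(0.052476322047651465), np.float64(0.1650533118172241), np.float64(-99.25087111359467)) [-0.005 -0.021 -0.008 -0.025 -0.007  0.03   0.004]
[ [2, 0.2, 22.7, 0.2, 0.2, 0.3], [2, 0.3, 22.7, 0, -0, 0.2], [2, 0.2, 22.7, 0, -0, 0.2] ]
633 ((0.6100574731826782, 0.023454487323760986), (0.2265452891588211, 0.1273384392261505), 7.84063196182251) 0.1137098155493832
((0.6076191067695618, 0.02503570355474949), (0.2966986894607544, 0.29916998744010925), 121.32345581054688)
[[4.76e-01 7.00e-03 8.90e-02 1.96e+02 3.33e+02]
 [4.83e-01 5.00e-03 8.90e-02 1.97e+02 3.31e+02]
 [4.81e-01 8.00e-03 8.90e-02 1.97e+02 3.32e+02]
 [4.80e-01 1.00e-02 9.10e-02 1.97e+02 3.33e+02]
 [4.77e-01 1.20e-02 8.90e-02 1.97e+02 3.34e+02]
 [4.85e-01 8.00e-03 8.90e-02 1.98e+02 3.31e+02]
 [4.86e-01 1.10e-02 9.40e-02 1.98e+02 3.32e+02]
 [4.83e-01 1.30e-02 9.10e-02 1.98e+02 3.33e+02]
 [4.78e-01 1.30e-02 8.60e-02 1.98e+02 3.34e+02]
 [4.87e-01 9.00e-03 8.80e-02 1.99e+02 3.31e+02]
 [4.85e-01 1.10e-02 8.70e-02 1.99e+02 3.32e+02]
 [4.85e-01 1.50e-02 9.10e-02 1.99e+02 3.33e+02]
 [4.83e-01 1.
[... 295 characters left out ...]
9.30e-02 2.65e+02 2.76e+02]
 [7.31e-01 3.90e-02 9.00e-02 2.65e+02 2.77e+02]
 [7.29e-01 4.10e-02 8.90e-02 2.65e+02 2.78e+02]
 [7.37e-01 3.80e-02 9.10e-02 2.66e+02 2.75e+02]
 [7.35e-01 3.90e-02 9.10e-02 2.66e+02 2.76e+02]
 [7.33e-01 4.00e-02 8.70e-02 2.66e+02 2.77e+02]
 [7.32e-01 4.30e-02 9.10e-02 2.66e+02 2.78e+02]
 [7.38e-01 3.90e-02 9.00e-02 2.67e+02 2.75e+02]
 [7.37e-01 4.10e-02 8.80e-02 2.67e+02 2.76e+02]
 [7.35e-01 4.30e-02 9.00e-02 2.67e+02 2.77e+02]
 [7.33e-01 4.40e-02 8.70e-02 2.67e+02 2.78e+02]
 [7.39e-01 3.90e-02 8.40e-02 2.68e+02 2.75e+02]
 [7.37e-01 4.50e-02 9.00e-02 2.68e+02 2.77e+02]
 [7.34e-01 4.50e-02 8.40e-02 2.68e+02 2.78e+02]
 [7.39e-01 4.20e-02 8.30e-02 2.69e+02 2.76e+02]]
```

View pics/s1.png

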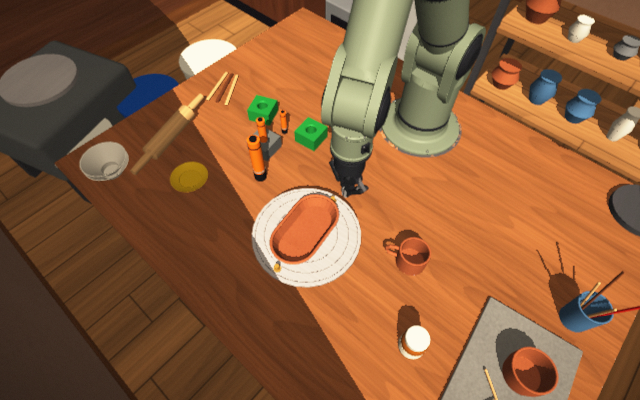

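arm_command(
  targets=[
    [1, 0, 20, 0, 0, 0],
    [2, 0, 25, 0, 0, 0],
    [2, 0, 14, 0, 0, 0],
    [1, 0, 6, 0, 0, 0],
    [0, 0, 0, 0, 0, 0],
  ],
)

```text
clock: 2.75
position: [0.4811, 0.0454, 0.1029]
tool_rot: [-3.14, 0.004, -1.735]
force: [-0.1, -0.2, 0.3]
grip_width: 0.0002
```

```bash
python3 - <<'E'
from h import *
s=bot.observe();print(s['clock'],cur(),s['qd'].round(3))
c=cur();a0=np.degrees(np.arctan2(c[1]-C[1],c[0]-C[0]));print(a0,np.hypot(c[1]-C[1],c[0]-C[0]))
st=[2,4,5,6,6.5,7,7]
a=np.cumsum(st)+a0
rows([(C[0]+.134*np.cos(np.radians(x)),C[1]+.134*np.sin(np.radians(x)),.095,x+90) for x in a])
E
```

```text
2.75 (np.float64(0.4810810058398183), np.float64(0.04544783895314102), np.float64(0.10290554923338323), np.float64(-99.3963252830584)) [ 0.005 -0.015 -0.002 -0.009 -0.003  0.017  0.003]
170.33830135012118 0.13077390676272535
[ [4.7, 3.2, 7.9, -0.1, 0.2, -1.7], [9.3, -0.3, -0, 0, 0, -4], [11.7, -0.5, -0, 0, 0, -5], [14, -0.7, -0, -0, 0, -6], [15.2, -0.9, -0, 0, 0, -6.5], [16.3, -1, -0, 0, 0, -7], [16.3, -1, -0, 0, 0, -7] ]
```

arm_command(
  targets=[
    [5, 4, 8, 0, 0, -2],
    [9, 0, 0, 0, 0, -4],
    [11.5, -0.5, 0, 0, 0, -5],
    [14, -0.7, 0, 0, 0, -6],
    [15, -0.9, 0, 0, 0, -6.5],
    [16, -1, 0, 0, 0, -7],
    [16, -1, 0, 0, 0, -7],
    [-5, 5, -10, 0, 0, 0],
  ],
)

```text
clock: 3.55
position: [0.4851, -0.04, 0.1074]
tool_rot: [-3.133, -0.002, -1.04]
force: [-0.0, 0.1, -0.2]
grip_width: -0.0001
```

```bash
cat >> h.py <<'E'
def dish(name='scene'):
    f=grab(name);P=cloud(f);c=f['color'];hsv=cv2.cvtColor(c,cv2.COLOR_RGB2HSV)
    r=np.hypot(P[...,0]-C[0],P[...,1]-C[1])
    m=(r<.14)&(abs(P[...,2]-.108)<.007)&(hsv[...,1]>100)
    q=P[m][:,:2].astype(np.float32)
    (cx,cy),(w,h),a=cv2.minAreaRect(q)
    if h>w: a+=90
    return f['s']['clock'],len(q),round(cx,4),round(cy,4),round(max(w,h),4),round(min(w,h),4),round(a%180,2)
E
python3 - <<'E'
from h import *
s=bot.observe();print(s['clock'],cur(),s['qd'].round(3),s['force'])
for i in range(4):print(dish())
rows(lin(cur(),(.441,-.3255,.25,-60),9))
E
```

```text
3.55 (np.float64(0.4850592492435296), np.float64(-0.04001597864078721), np.float64(0.10736464154314916), np.float64(-59.56899147142336)) [ 0.052 -0.3   -0.13   0.168 -0.158  0.124 -0.021] [-0.02418405  0.12389058 -0.18061978]
(3.55, 643, 0.6073, 0.0222, 0.236, 0.1269, 46.51)
(3.6, 641, 0.6075, 0.0218, 0.2358, 0.1287, 48.19)
(3.65, 649, 0.6077, 0.0222, 0.235, 0.1328, 49.16)
(3.7, 655, 0.6081, 0.0231, 0.2319, 0.1364, 50.27)
[ [25.2, 20.2, -15.9, -0.6, -0.1, 0], [25.2, 20.3, -15.8, -0, -0, 0], [25.2, 20.3, -15.8, 0, -0, 0], [25.2, 20.3, -15.8, 0, -0, 0], [25.3, 20.3, -15.8, 0, -0, 0], [25.3, 20.3, -15.8, 0, -0, 0], [25.3, 20.2, -15.8, 0, -0, 0], [25.3, 20.2, -15.8, 0, -0, 0] ]
[ [25.3, 20.2, -15.8, 0, -0, 0] ]
```

arm_command(
  targets=[
    [0, 15, -25, 0, 0, 0],
    [0, 15, -30, 0, 0, 0],
    [0, 5, -30, 0, 0, 0],
    [0, 0, -30, 0, 0, 0],
    [0, 0, -15, 0, 0, 0],
  ],
)

```text
clock: 4.25
position: [0.4505, -0.0521, 0.2399]
tool_rot: [-3.135, 0.001, -1.041]
force: [0.3, -0.3, -0.5]
grip_width: 0.0001
```

```bash
cat >> h.py <<'E'
from scipy.optimize import least_squares
def fitdish(th0=None,name='scene'):
    f=grab(name);P=cloud(f);hsv=cv2.cvtColor(f['color'],cv2.COLOR_RGB2HSV)
    r=np.hypot(P[...,0]-C[0],P[...,1]-C[1])
    m=(r<.128)&(abs(P[...,2]-.1105)<.005)&(hsv[...,1]>100)
    q=P[m][:,:2]
    if th0 is None:
        w,V=np.linalg.eigh(np.cov((q-C).T));th0=np.degrees(np.arctan2(V[1,1],V[0,1]))
    def res(p):
        c,s=np.cos(p[2]),np.sin(p[2]);d=q-p[:2]
        x=d@[c,s];y=d@[-s,c];return np.hypot(np.maximum(abs(x)-.05,0),y)-.060
    o=min((least_squares(res,[*C,np.radians(t)],loss='soft_l1',f_scale=.003) for t in (th0-20,th0,th0+20)),key=lambda o:o.cost)
    return f['s']['clock'],np.degrees(o.x[2])%180,o.x[:2].round(4),len(q),round(float(np.median(abs(o.fun)))*1000,1)
E
python3 - <<'E'
from h import *
print(bot.observe()['clock'],cur())
for i in range(8):print(fitdish())
E
```

```text
4.25 (np.float64(0.4505303692122888), np.float64(-0.05211809210826326), np.float64(0.23988909213445583), np.float64(-59.66478888231702))
(4.25, np.float64(94.10629146923519), array([0.6096, 0.028 ]), 537, 1.8)
(4.3, np.float64(97.23682793931847), array([0.6094, 0.0281]), 536, 1.8)
(4.35, np.float64(100.806258044251), array([0.6094, 0.0282]), 536, 1.7)
(4.4, np.float64(104.36523526161281), array([0.609 , 0.0285]), 534, 1.8)
(4.45, np.float64(107.44872716408327), array([0.609 , 0.0283]), 544, 1.7)
(4.5, np.float64(111.01854474589422), array([0.6088, 0.0283]), 544, 1.7)
(4.55, np.float64(114.43751541036418), array([0.6085, 0.0285]), 521, 1.7)
(4.6, np.float64(117.91190015922088), array([0.6085, 0.0284]), 529, 1.7)
```

arm_command(
  targets=[
    [20, 12, 0, 0, 0, 0],
    [30, 17, 0, 0, 0, 0],
    [34, 20, 0, 0, 0, 0],
    [34, 20, 0, 0, 0, 0],
    [34, 20, 0, 0, 0, 0],
    [34, 20, 0, 0, 0, 0],
    [25, 14, 5, 0, 0, 0],
    [10, 8, 5, 0, 0, 0],
  ],
  grip=75,
)

```text
clock: 5.45
position: [0.4486, -0.3158, 0.2198]
tool_rot: [-3.141, 0.01, -1.034]
force: [0.4, 0.2, -0.9]
grip_width: 0.0638
```

```bash
python3 - <<'E'
from h import *
s=bot.observe();print(s['clock'],cur(),s['qd'].round(3),s['grip_width'])
f=grab('wrist');save(f,'w1')
P=cloud(f);hsv=cv2.cvtColor(f['color'],cv2.COLOR_RGB2HSV);Z=P[...,2]
m=(np.hypot(P[...,0]-.441,P[...,1]+.3255)<.03)&(Z>.12)&(Z<.16);q=P[m];print(len(q),q.mean(0),np.median(q,0),q.min(0),q.max(0))
m=(np.hypot(P[...,0]-.441,P[...,1]+.3255)<.06)&(abs(Z-.05)<.004)&(hsv[...,1]<90);q=P[m];print('stand',len(q),cv2.minAreaRect(q[:,:2].astype(np.float32)))
rows(lin(cur(),(.441,-.325,.099,-60),6))
E
```

```text
5.45 (np.float64(0.44858635209112274), np.float64(-0.31579348412432034), np.float64(0.21979620228053312), np.float64(-59.26712657092423)) [ 0.157  0.15   0.045 -0.076  0.043 -0.054  0.188] 0.06379967619566686
1206 [ 0.44132323 -0.32408724  0.13499433] [ 0.4419328  -0.32375728  0.13520344] [ 0.42575992 -0.33829967  0.12000225] [ 0.45244188 -0.3123474   0.14176572]
stand 4718 ((0.43902572989463806, -0.32582011818885803), (0.08041366934776306, 0.08009061217308044), 8.075472831726074)
[ [0.8, 1.7, 20, 0, 0.6, 0.1], [0.6, 1.7, 20, 0, -0, 0.1], [0.6, 1.7, 20, 0, -0, 0.1], [0.6, 1.7, 20, 0, -0, 0.1], [0.6, 1.7, 20, 0, -0, 0.1], [0.6, 1.7, 20, 0, -0, 0.1] ]
```

View pics/w1.png

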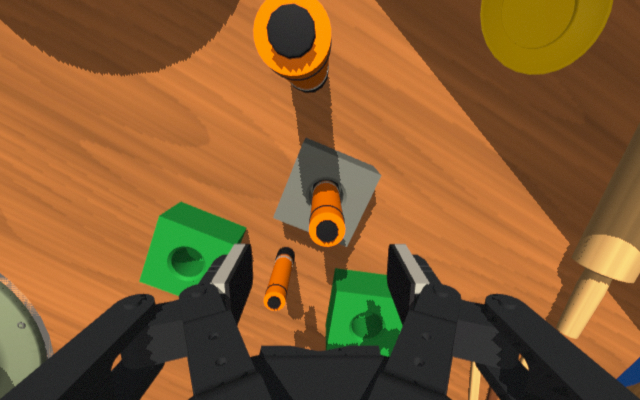

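arm_command(
  targets=[
    [2, 4, 15, 0, 0.6, 0.5],
    [1, 3, 22, 0, 0, 0],
    [1, 2, 24, 0, 0, 0],
    [0, 1, 24, 0, 0, 0],
    [0, 1, 18, 0, 0, 0],
    [0, 0, 9, 0, 0, 0],
    [0, 0, 0, 0, 0, 0],
  ],
)

```text
clock: 6.2
position: [0.4398, -0.3194, 0.0998]
tool_rot: [-3.141, 0.006, -1.041]
force: [-0.8, -0.3, 0.6]
grip_width: 0.0643
```

```bash
python3 - <<'E'
from h import *
s=bot.observe();print(s['clock'],cur(),s['qd'].round(3),s['tool_rot'],s['grip_width'])
rows(lin(cur(),(.440,-.325,.098,-60),1))
print(fitdish())
E
```

```text
6.2 (np.float64(0.43979506227873477), np.float64(-0.31940189055727725), np.float64(0.09980520423142382), np.float64(-59.6225290469975)) [-0.007 -0.008 -0.007  0.    -0.005  0.006  0.002] [-3.14148365  0.00599597 -1.04060944] 0.06434589134285174
[ [4.9, 2.7, 1.8, -0, 0.3, 0.4] ]
(6.2, np.float64(44.21991692680882), array([0.6049, 0.0247]), 527, 1.9)
```

arm_command(
  targets=[
    [6, 3, 1.5, 0, 0, 0],
    [1, 1, 0, 0, 0, 0],
  ],
)

```text
clock: 6.45
position: [0.4411, -0.3281, 0.1003]
tool_rot: [-3.14, 0.004, -1.04]
force: [1.0, 0.5, 1.3]
grip_width: 0.0643
```

arm_command(
  targets=[
    [0, 0, 0, 0, 0, 0],
    [0, 0, 0, 0, 0, 0],
    [0, 0, 0, 0, 0, 0],
    [0, 0, 0, 0, 0, 0],
  ],
  grip=0,
  grip_force=40,
)

```text
clock: 6.85
position: [0.4415, -0.3291, 0.1019]
tool_rot: [-3.139, 0.001, -1.041]
force: [0.1, 0.6, -1.2]
grip_width: 0.0252
```

```bash
python3 - <<'E'
from h import *
s=bot.observe();print(s['clock'],cur(),s['tool_rot'],s['grip_width'],s['force'])
print(fitdish())
rows(lin(cur(),(.440,-.325,.25,-60),4))
E
```

```text
6.85 (np.float64(0.44150947010444475), np.float64(-0.32906027809832744), np.float64(0.10188394573239812), np.float64(-59.638802683138934)) [-3.13933290e+00  1.29007335e-03 -1.04089347e+00] 0.02516205113229566 [ 0.10452722  0.6410927  -1.15350248]
(6.85, np.float64(86.46698422549974), array([0.6062, 0.0229]), 515, 1.8)
[ [-1.1, -0.3, -37, -0.1, 0.1, 0.1], [-1.1, -0.2, -37, 0, -0, 0.1], [-1.1, -0.2, -37, -0, -0, 0.1], [-1.1, -0.2, -37, 0, -0, 0.1] ]
```

arm_command(
  targets=[
    [0, 0, -20, 0, 0, 0],
    [0, 0, -30, 0, 0, 0],
    [0, 0, -35, 0, 0, 0],
    [-5, -5, -30, 0, 0, 0],
    [-15, -14, -12, 0, 0, 0],
    [-25, -23, -6, 0, 0, 0],
    [-28, -26, 0, 0, 0, 0],
    [-28, -26, 0, 0, 0, 0],
  ],
)

```text
clock: 7.7
position: [0.4702, -0.1918, 0.2386]
tool_rot: [-3.141, 0.004, -1.048]
force: [0.7, -0.2, -0.8]
grip_width: 0.0252
```

```bash
python3 - <<'E'
from h import *
s=bot.observe();print(s['clock'],cur(),s['tool_rot'],s['grip_width'],s['force'])
print(fitdish())
rows(lin(cur(),(.50,.0255,.235,-60),8))
f=grab('wrist');save(f,'w2')
E
```

```text
7.7 (np.float64(0.4701536396051967), np.float64(-0.19177110216729723), np.float64(0.23859740672111363), np.float64(-60.030295562360685)) [-3.14104991  0.00381802 -1.04772631] 0.025180090660838164 [ 0.73004715 -0.18751106 -0.75561746]
(7.7, np.float64(140.49876883065573), array([0.6089, 0.0225]), 523, 1.7)
[ [-20.9, -16.3, 0.6, -0.2, 0.3, 0], [-20.9, -16.3, 0.5, -0, -0, 0], [-21, -16.3, 0.5, -0, -0, 0], [-21, -16.3, 0.5, -0, -0, 0], [-21, -16.3, 0.5, -0, -0, 0], [-21, -16.3, 0.5, 0, -0, 0], [-21, -16.2, 0.5, 0, -0, 0], [-21, -16.2, 0.5, 0, -0, 0] ]
```

View pics/w2.png

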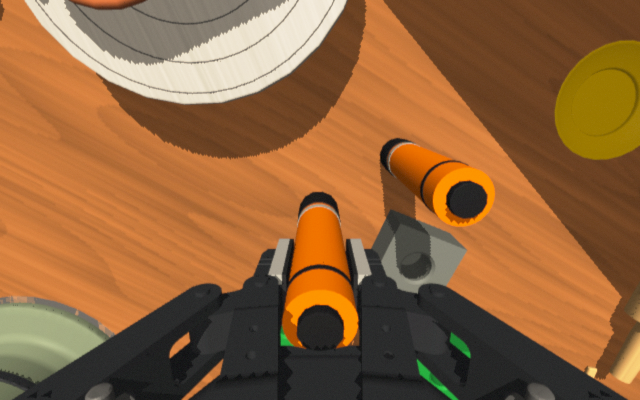

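```bash
echo '[[4.25,94.1],[4.4,104.2],[4.6,117.9],[6.2,224.2],[6.85,266.5],[7.7,320.5]]' > log.json
cat > track.py <<'E'
import json,sys
from h import *
Cw=np.array([.6085,.0250]);E=np.array([.0026,-.0015])   # axis, dish offset in own frame
n=int(sys.argv[1]);look=len(sys.argv)<3
L=json.load(open('log.json'))
def fit():
    t,a=np.array(L).T
    f=lambda p:p[0]+p[1]*(1-np.exp(-p[2]*(t-4.25)))/p[2]-a
    return least_squares(f,[94,68,.03],bounds=([60,30,.015],[130,120,.05]),x_scale=[1,1,.01],loss='soft_l1').x
p=fit();th=lambda t:p[0]+p[1]*(1-np.exp(-p[2]*(t-4.25)))/p[2]
if look:
    t,a,c,m,e=fitdish(th(bot.observe()['clock']))
    d=(a-th(t)+90)%180-90;print('seen',round(t,2),'err deg',round(d,2),c,m,e)
    if abs(d)<8: L.append([t,th(t)+d]);json.dump(L,open('log.json','w'));p=fit()
def rimdist(P,t):   # signed offset of P from rim line
    a=np.radians(th(t));R=np.array([[np.cos(a),-np.sin(a)],[np.sin(a),np.cos(a)]])
    q=R.T@(P-Cw)-E;return np.hypot(max(abs(q[0])-.05,0),q[1])-.06
from scipy.optimize import brentq
def goal(t): return brentq(lambda x:rimdist(np.array([x,.025]),t),.45,.595)
s=bot.observe();t=s['clock'];P=np.array(s['position'])
print('t %.2f k %.3f w %.3f rad/s rimdist now %.1f mm'%(t,p[2],np.radians(p[1]*np.exp(-p[2]*(t-4.25))),1000*rimdist(P[:2],t)),P.round(4),s['tool_rot'].round(3),'goal now',round(goal(t),4),'vel',s['qd'][:2].round(2))
tgt=[(goal(t+.1*(i+1)+.02),.025,.228,-60) for i in range(n)]
print('goal x',[round(g[0],3) for g in tgt])
e=P-np.array([goal(t+.02),.025,.228]);
k=max(1,n if abs(e).max()>.05 else 4)
poses=[(tgt[i][0]+e[0]*max(0,1-(i+1)/k),.025+e[1]*max(0,1-(i+1)/k),.228+e[2]*max(0,1-(i+1)/k),-60) for i in range(n)]
rows(poses)
E
python3 track.py 10 nolook
```

```text
t 7.80 k 0.023 w 1.098 rad/s rimdist now 191.8 mm [ 0.4713 -0.1879  0.2387] [-3.14   0.005 -1.041] goal now 0.5133 vel [0.06 0.02]
goal x [0.508, 0.505, 0.503, 0.501, 0.501, 0.502, 0.503, 0.506, 0.51, 0.514]
[ [-18.4, -10.7, 1.2, -0.1, 0.3, 0.4], [-18, -11.4, 1.1, 0, 0, 0], [-17.5, -12.2, 1.1, 0, 0, 0], [-17, -13.1, 1.1, 0, 0, 0], [-16.5, -13.9, 1.1, 0, 0, 0], [-16, -14.8, 1.1, 0, 0, 0], [-15.6, -15.6, 1.1, 0, 0, 0], [-15.1, -16.5, 1.1, 0, 0, 0] ]
[ [-14.6, -17.2, 1.1, 0, 0, 0], [-14.2, -17.9, 1.1, 0, 0, 0] ]
```

arm_command(
  targets=[
    [-16, -10, 1, 0, 0, 0],
    [-20, -13, 1, 0, 0, 0],
    [-22, -15, 1, 0, 0, 0],
    [-22, -16, 1, 0, 0, 0],
    [-22, -17, 1, 0, 0, 0],
    [-20, -17, 1, 0, 0, 0],
    [-16, -15, 1, 0, 0, 0],
    [-10, -13, 1, 0, 0, 0],
  ],
)

```text
clock: 8.6
position: [0.4928, 0.0102, 0.2274]
tool_rot: [3.139, 0.008, -1.038]
force: [0.1, -0.3, -1.2]
grip_width: 0.0247
```

```bash
python3 track.py 8
```

```text
seen 8.6 err deg 0.25 [0.611  0.0246] 531 1.7
t 8.65 k 0.022 w 1.080 rad/s rimdist now 11.1 mm [0.4936 0.0126 0.2274] [ 3.14   0.009 -1.036] goal now 0.5071 vel [ 0.04 -0.01]
goal x [0.512, 0.517, 0.522, 0.528, 0.534, 0.54, 0.544, 0.546]
[ [1.2, -8, -0.2, 0.1, 0.5, 0.7], [1.5, -8.7, -0.2, 0, 0, 0], [1.8, -9.3, -0.2, 0, 0, 0], [2.1, -9.8, -0.2, 0, 0, 0], [3.2, -5.5, -0, 0, 0, 0], [2.7, -4.6, -0, 0, 0, 0], [2, -3.4, -0, 0, 0, 0], [1.4, -2.5, -0, 0, 0, 0] ]
```

arm_command(
  targets=[
    [1, -9, 0, 0, 0.5, 0.7],
    [1.5, -9, 0, 0, 0, 0],
    [2, -9, 0, 0, 0, 0],
    [2, -9.5, 0, 0, 0, 0],
    [3, -5.5, 0, 0, 0, 0],
    [2.5, -4.5, 0, 0, 0, 0],
    [2, -3.5, 0, 0, 0, 0],
    [1, -2.5, 0, 0, 0, 0],
  ],
)

```text
clock: 9.45
position: [0.5484, 0.028, 0.2251]
tool_rot: [3.137, 0.002, -1.046]
force: [-0.2, -0.6, -0.6]
grip_width: 0.025
```

```bash
python3 track.py 12
```

```text
seen 9.45 err deg 0.21 [0.6105 0.0272] 515 1.7
t 9.50 k 0.022 w 1.062 rad/s rimdist now -0.6 mm [0.5487 0.0281 0.2251] [ 3.137e+00  2.000e-03 -1.046e+00] goal now 0.5471 vel [ 0.   -0.01]
goal x [0.549, 0.55, 0.55, 0.549, 0.548, 0.546, 0.544, 0.54, 0.535, 0.528, 0.521, 0.515]
[ [1.3, -0.7, -0.7, 0.3, 0.1, 0.1], [0.9, -0.1, -0.7, 0, 0, 0], [0.6, 0.5, -0.7, 0, 0, 0], [0.3, 1.1, -0.7, 0, 0, 0], [-0.6, 1, 0, 0, 0, 0], [-1, 1.7, 0, 0, 0, 0], [-1.4, 2.4, 0, 0, 0, 0], [-1.9, 3.3, 0, 0, 0, 0] ]
[ [-2.6, 4.5, 0, 0, 0, 0], [-3.4, 5.9, 0, 0, 0, 0], [-3.5, 6, 0, 0, 0, 0], [-3.1, 5.4, 0, 0, 0, 0] ]
```

arm_command(
  targets=[
    [1.3, -0.7, -0.7, 0, 0, 0],
    [1, 0, -0.7, 0, 0, 0],
    [0.6, 0.5, -0.7, 0, 0, 0],
    [0.3, 1, -0.7, 0, 0, 0],
    [-0.6, 1, 0, 0, 0, 0],
    [-1, 1.7, 0, 0, 0, 0],
    [-1.4, 2.4, 0, 0, 0, 0],
    [-1.9, 3.3, 0, 0, 0, 0],
  ],
)

```text
clock: 10.3
position: [0.5388, 0.0244, 0.2284]
tool_rot: [3.137, 0.002, -1.046]
force: [-0.7, 0.5, -1.6]
grip_width: 0.0252
```

arm_command(
  targets=[
    [-2.6, 4.5, 0, 0, 0, 0],
    [-3.4, 6, 0, 0, 0, 0],
    [-3.5, 6, 0, 0, 0, 0],
    [-3, 5.4, 0, 0, 0, 0],
  ],
)

```text
clock: 10.7
position: [0.5112, 0.0243, 0.2285]
tool_rot: [3.137, 0.002, -1.046]
force: [0.2, -0.2, -0.8]
grip_width: 0.0252
```

```bash
python3 track.py 14
```

```text
seen 10.7 err deg 0.21 [0.6069 0.0283] 533 1.7
t 10.75 k 0.021 w 1.035 rad/s rimdist now 2.5 mm [0.5103 0.0242 0.2285] [ 3.136e+00  2.000e-03 -1.046e+00] goal now 0.5128 vel [-0.    0.02]
goal x [0.507, 0.503, 0.499, 0.497, 0.496, 0.496, 0.497, 0.499, 0.502, 0.506, 0.51, 0.516, 0.522, 0.529]
[ [-2.5, 4, 0.2, 0.3, 0.1, 0.1], [-2.1, 3.2, 0.1, 0, 0, 0], [-1.6, 2.4, 0.1, 0, 0, 0], [-1.1, 1.5, 0.1, 0, 0, 0], [-0.6, 1, 0, 0, 0, 0], [-0.1, 0.1, 0, 0, 0, 0], [0.5, -0.8, -0, 0, 0, 0], [1, -1.7, -0, 0, 0, 0] ]
[ [1.5, -2.5, -0, 0, 0, 0], [1.9, -3.3, -0, 0, 0, 0], [2.3, -4.1, -0, 0, 0, 0], [2.7, -4.8, -0, 0, 0, 0], [3.1, -5.4, -0, 0, 0, 0], [3.4, -5.8, -0, 0, 0, 0] ]
```

arm_command(
  targets=[
    [-2.4, 3.8, 0, 0.3, 0, 0],
    [-2, 3, 0, 0, 0, 0],
    [-1.6, 2.4, 0, 0, 0, 0],
    [-1, 1.5, 0, 0, 0, 0],
    [-0.6, 1, 0, 0, 0, 0],
    [0, 0, 0, 0, 0, 0],
    [0.5, -0.8, 0, 0, 0, 0],
    [1, -1.7, 0, 0, 0, 0],
  ],
)

```text
clock: 11.55
position: [0.4984, 0.0249, 0.2288]
tool_rot: [-3.141, 0.002, -1.046]
force: [0.3, -0.1, -1.1]
grip_width: 0.025
```

arm_command(
  targets=[
    [1.5, -2.5, 0, 0, 0, 0],
    [1.9, -3.3, 0, 0, 0, 0],
    [2.3, -4.1, 0, 0, 0, 0],
    [2.7, -4.8, 0, 0, 0, 0],
    [3.1, -5.4, 0, 0, 0, 0],
    [3.4, -5.8, 0, 0, 0, 0],
  ],
)

```text
clock: 12.15
position: [0.531, 0.025, 0.2287]
tool_rot: [-3.141, 0.002, -1.046]
force: [-0.0, 0.2, -1.6]
grip_width: 0.0251
```

```bash
python3 track.py 16
```

```text
seen 12.15 err deg -0.47 [0.6049 0.0245] 505 1.7
t 12.20 k 0.022 w 1.001 rad/s rimdist now -1.4 mm [0.532  0.025  0.2287] [-3.140e+00  2.000e-03 -1.046e+00] goal now 0.5302 vel [ 0.   -0.01]
goal x [0.536, 0.54, 0.543, 0.545, 0.546, 0.547, 0.547, 0.546, 0.545, 0.543, 0.541, 0.537, 0.532, 0.526, 0.521, 0.516]
[ [2.5, -4.3, 0.2, -0.1, 0.1, 0.1], [1.8, -3.2, 0.2, 0, 0, 0], [1.3, -2.3, 0.2, 0, 0, 0], [0.9, -1.6, 0.2, 0, 0, 0], [0.6, -1.1, -0, 0, 0, 0], [0.3, -0.5, -0, 0, 0, 0], [0, -0, -0, 0, 0, 0], [-0.3, 0.5, 0, 0, 0, 0] ]
[ [-0.6, 1.1, 0, 0, 0, 0], [-1, 1.6, 0, 0, 0, 0], [-1.3, 2.3, 0, 0, 0, 0], [-1.8, 3.1, 0, 0, 0, 0], [-2.4, 4.1, 0, 0, 0, 0], [-2.8, 4.9, 0, 0, 0, 0], [-2.7, 4.6, 0, 0, 0, 0], [-2.4, 4.2, 0, 0, 0, 0] ]
```

arm_command(
  targets=[
    [2.5, -4.3, 0, 0, 0, 0],
    [1.8, -3.2, 0, 0, 0, 0],
    [1.3, -2.3, 0, 0, 0, 0],
    [0.9, -1.6, 0, 0, 0, 0],
    [0.6, -1.1, 0, 0, 0, 0],
    [0.3, -0.5, 0, 0, 0, 0],
    [0, 0, 0, 0, 0, 0],
    [-0.3, 0.5, 0, 0, 0, 0],
  ],
)

```text
clock: 13.0
position: [0.5476, 0.0252, 0.2284]
tool_rot: [-3.141, 0.002, -1.046]
force: [-0.7, 1.1, -0.4]
grip_width: 0.0252
```

arm_command(
  targets=[
    [-0.6, 1.1, 0, 0, 0, 0],
    [-1, 1.6, 0, 0, 0, 0],
    [-1.3, 2.3, 0, 0, 0, 0],
    [-1.8, 3.1, 0, 0, 0, 0],
    [-2.4, 4.1, 0, 0, 0, 0],
    [-2.8, 4.9, 0, 0, 0, 0],
    [-2.7, 4.6, 0, 0, 0, 0],
    [-2.4, 4.2, 0, 0, 0, 0],
  ],
)

```text
clock: 13.8
position: [0.5148, 0.0252, 0.2286]
tool_rot: [-3.141, 0.002, -1.046]
force: [0.6, -0.9, -0.2]
grip_width: 0.0251
```

```bash
python3 track.py 16
```

```text
seen 13.8 err deg 0.22 [0.609  0.0226] 528 1.8
t 13.85 k 0.022 w 0.966 rad/s rimdist now 0.5 mm [0.5142 0.0251 0.2285] [-3.141e+00  2.000e-03 -1.046e+00] goal now 0.5148 vel [-0.    0.01]
goal x [0.51, 0.507, 0.504, 0.502, 0.501, 0.501, 0.502, 0.503, 0.505, 0.508, 0.511, 0.515, 0.519, 0.524, 0.53, 0.535]
[ [-2, 3.5, 0.1, -0, 0.1, 0.1], [-1.6, 2.9, 0.1, 0, 0, 0], [-1.3, 2.3, 0.1, 0, 0, 0], [-0.9, 1.6, 0.1, 0, 0, 0], [-0.5, 0.9, 0, 0, 0, 0], [-0.1, 0.2, 0, 0, 0, 0], [0.2, -0.4, -0, 0, 0, 0], [0.6, -1.1, -0, 0, 0, 0] ]
[ [1, -1.7, -0, 0, 0, 0], [1.3, -2.3, -0, 0, 0, 0], [1.7, -2.9, -0, 0, 0, 0], [2, -3.4, -0, 0, 0, 0], [2.3, -3.9, -0, 0, 0, 0], [2.5, -4.3, -0, 0, 0, 0], [2.7, -4.7, -0, 0, 0, 0], [2.8, -4.8, -0, 0, 0, 0] ]
```

arm_command(
  targets=[
    [-2, 3.5, 0, 0, 0, 0],
    [-1.6, 2.9, 0, 0, 0, 0],
    [-1.3, 2.3, 0, 0, 0, 0],
    [-0.9, 1.6, 0, 0, 0, 0],
    [-0.5, 0.9, 0, 0, 0, 0],
    [-0.1, 0.2, 0, 0, 0, 0],
    [0.2, -0.4, 0, 0, 0, 0],
    [0.6, -1.1, 0, 0, 0, 0],
  ],
)

```text
clock: 14.65
position: [0.5019, 0.025, 0.2287]
tool_rot: [-3.141, 0.002, -1.046]
force: [0.2, -0.2, -0.3]
grip_width: 0.0252
```

arm_command(
  targets=[
    [1, -1.7, 0, 0, 0, 0],
    [1.3, -2.3, 0, 0, 0, 0],
    [1.7, -2.9, 0, 0, 0, 0],
    [2, -3.4, 0, 0, 0, 0],
    [2.3, -3.9, 0, 0, 0, 0],
    [2.5, -4.3, 0, 0, 0, 0],
    [2.7, -4.7, 0, 0, 0, 0],
    [2.8, -4.8, 0, 0, 0, 0],
  ],
)

```text
clock: 15.45
position: [0.5373, 0.0249, 0.2286]
tool_rot: [-3.141, 0.002, -1.046]
force: [0.4, -0.3, -1.9]
grip_width: 0.0248
```

```bash
python3 track.py 16; python3 - <<'E'
from h import *
f=grab('scene');save(f,'s2')
cv2.imwrite('pics/s2c.png',cv2.resize(f['color'][120:300,220:400,::-1],None,fx=3,fy=3))
E
```

```text
seen 15.45 err deg -0.29 [0.611  0.0265] 516 1.8
t 15.50 k 0.022 w 0.932 rad/s rimdist now -1.3 mm [0.5381 0.0249 0.2286] [-3.140e+00  2.000e-03 -1.046e+00] goal now 0.5366 vel [ 0.   -0.01]
goal x [0.541, 0.545, 0.547, 0.548, 0.549, 0.55, 0.55, 0.549, 0.548, 0.547, 0.545, 0.542, 0.538, 0.533, 0.527, 0.521]
[ [1.9, -3.4, 0.1, -0.1, 0.1, 0.1], [1.4, -2.5, 0.1, 0, 0, 0], [1, -1.9, 0.1, 0, 0, 0], [0.7, -1.3, 0.1, 0, 0, 0], [0.5, -0.9, -0, 0, 0, 0], [0.3, -0.4, -0, 0, 0, 0], [0, -0, -0, 0, 0, 0], [-0.2, 0.4, 0, 0, 0, 0] ]
[ [-0.5, 0.9, 0, 0, 0, 0], [-0.8, 1.3, 0, 0, 0, 0], [-1.1, 1.9, 0, 0, 0, 0], [-1.4, 2.5, 0, 0, 0, 0], [-1.9, 3.3, 0, 0, 0, 0], [-2.4, 4.2, 0, 0, 0, 0], [-3, 5.3, 0, 0, 0, 0], [-3, 5.2, 0, 0, 0, 0] ]
```

View pics/s2c.png

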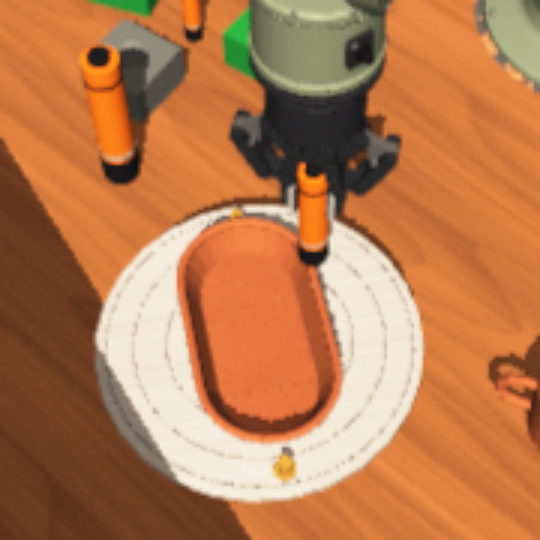

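arm_command(
  targets=[
    [1.9, -3.2, 0, 0, 0, 0],
    [1.4, -2.3, 0, 0, 0, 0],
    [1, -1.7, 0, 0, 0, 0],
    [0.7, -1.1, 0, 0, 0, 0],
    [0.4, -0.7, 0, 0, 0, 0],
    [0.2, -0.3, 0, 0, 0, 0],
    [0, 0.2, 0, 0, 0, 0],
    [-0.3, 0.6, 0, 0, 0, 0],
  ],
)

```text
clock: 16.35
position: [0.548, 0.0246, 0.2285]
tool_rot: [-3.141, 0.002, -1.046]
force: [-0.4, -0.3, -0.7]
grip_width: 0.025
```

arm_command(
  targets=[
    [-0.6, 1.1, 0, 0, 0, 0],
    [-1, 1.6, 0, 0, 0, 0],
    [-1.2, 2.2, 0, 0, 0, 0],
    [-1.6, 2.8, 0, 0, 0, 0],
    [-2.2, 3.8, 0, 0, 0, 0],
    [-2.7, 4.7, 0, 0, 0, 0],
    [-3, 5.3, 0, 0, 0, 0],
    [-2.9, 5, 0, 0, 0, 0],
  ],
)

```text
clock: 17.15
position: [0.5147, 0.0245, 0.2285]
tool_rot: [-3.141, 0.002, -1.046]
force: [-0.1, 0.3, -1.4]
grip_width: 0.0252
```

```bash
python3 track.py 16
```

```text
seen 17.15 err deg 0.03 [0.607  0.0284] 540 1.7
t 17.20 k 0.022 w 0.898 rad/s rimdist now 2.6 mm [0.5139 0.0244 0.2285] [-3.142e+00  2.000e-03 -1.046e+00] goal now 0.5167 vel [-0.    0.01]
goal x [0.511, 0.506, 0.503, 0.5, 0.498, 0.497, 0.496, 0.496, 0.497, 0.499, 0.501, 0.504, 0.508, 0.512, 0.517, 0.523]
[ [-2.4, 3.8, 0.1, -0, 0.1, 0.1], [-2, 3.3, 0.1, 0, 0, 0], [-1.7, 2.7, 0.1, 0, 0, 0], [-1.3, 2, 0.1, 0, 0, 0], [-1.1, 1.8, 0, 0, 0, 0], [-0.7, 1.2, 0, 0, 0, 0], [-0.3, 0.5, 0, 0, 0, 0], [0.1, -0.1, -0, 0, 0, 0] ]
[ [0.5, -0.8, -0, 0, 0, 0], [0.8, -1.5, -0, 0, 0, 0], [1.2, -2.1, -0, 0, 0, 0], [1.6, -2.7, -0, 0, 0, 0], [1.9, -3.3, -0, 0, 0, 0], [2.2, -3.8, -0, 0, 0, 0], [2.5, -4.3, -0, 0, 0, 0], [2.7, -4.7, -0, 0, 0, 0] ]
```

arm_command(
  targets=[
    [-2.3, 3.7, 0, 0, 0, 0],
    [-2, 3.3, 0, 0, 0, 0],
    [-1.6, 2.7, 0, 0, 0, 0],
    [-1.3, 2, 0, 0, 0, 0],
    [-1, 1.8, 0, 0, 0, 0],
    [-0.7, 1.2, 0, 0, 0, 0],
    [-0.3, 0.5, 0, 0, 0, 0],
    [0.1, -0.1, 0, 0, 0, 0],
  ],
)

```text
clock: 18.0
position: [0.4948, 0.0247, 0.2287]
tool_rot: [-3.141, 0.002, -1.046]
force: [0.6, 0.0, -1.6]
grip_width: 0.0249
```

arm_command(
  targets=[
    [0.5, -0.8, 0, 0, 0, 0],
    [0.8, -1.5, 0, 0, 0, 0],
    [1.2, -2.1, 0, 0, 0, 0],
    [1.6, -2.7, 0, 0, 0, 0],
    [1.9, -3.3, 0, 0, 0, 0],
    [2.2, -3.8, 0, 0, 0, 0],
    [2.5, -4.3, 0, 0, 0, 0],
    [2.7, -4.7, 0, 0, 0, 0],
  ],
)

```text
clock: 18.8
position: [0.524, 0.0247, 0.2286]
tool_rot: [-3.141, 0.002, -1.046]
force: [-0.2, -0.2, -1.2]
grip_width: 0.0249
```

```bash
python3 track.py 16
```

```text
seen 18.8 err deg -0.45 [0.605  0.0249] 505 1.9
t 18.85 k 0.022 w 0.865 rad/s rimdist now -0.6 mm [0.5248 0.0248 0.2286] [-3.140e+00  2.000e-03 -1.046e+00] goal now 0.5242 vel [ 0.   -0.01]
goal x [0.531, 0.536, 0.539, 0.542, 0.544, 0.545, 0.546, 0.547, 0.547, 0.547, 0.546, 0.544, 0.543, 0.54, 0.537, 0.533]
[ [2.9, -5.1, 0.2, -0.1, 0.1, 0.1], [2.3, -4.1, 0.2, 0, 0, 0], [1.8, -3.2, 0.2, 0, 0, 0], [1.4, -2.5, 0.2, 0, 0, 0], [1, -1.8, -0, 0, 0, 0], [0.7, -1.3, -0, 0, 0, 0], [0.5, -0.9, -0, 0, 0, 0], [0.3, -0.4, -0, 0, 0, 0] ]
[ [0, -0.1, -0, 0, 0, 0], [-0.2, 0.3, 0, 0, 0, 0], [-0.4, 0.7, 0, 0, 0, 0], [-0.7, 1.1, 0, 0, 0, 0], [-0.9, 1.6, 0, 0, 0, 0], [-1.2, 2.1, 0, 0, 0, 0], [-1.6, 2.7, 0, 0, 0, 0], [-2, 3.5, 0, 0, 0, 0] ]
```

arm_command(
  targets=[
    [2.8, -5, 0, 0, 0, 0],
    [2.3, -4, 0, 0, 0, 0],
    [1.8, -3.2, 0, 0, 0, 0],
    [1.4, -2.5, 0, 0, 0, 0],
    [1, -1.8, 0, 0, 0, 0],
    [0.7, -1.3, 0, 0, 0, 0],
    [0.5, -0.9, 0, 0, 0, 0],
    [0.3, -0.4, 0, 0, 0, 0],
  ],
)

```text
clock: 19.65
position: [0.5487, 0.0251, 0.2284]
tool_rot: [-3.141, 0.002, -1.046]
force: [0.0, 1.0, -2.2]
grip_width: 0.0253
```

arm_command(
  targets=[
    [0, 0, -5, 0, 0, 0],
    [0, 0, -10, 0, 0, 0],
    [5, 5, -10, 0, 0, 0],
    [15, 14, 0, 0, 0, 0],
    [25, 23, 0, 0, 0, 0],
    [28, 26, 0, 0, 0, 0],
    [28, 26, 0, 0, 0, 0],
    [28, 26, 0, 0, 0, 0],
  ],
)

```text
clock: 20.45
position: [0.5094, -0.1492, 0.2604]
tool_rot: [-3.136, -0.0, -1.037]
force: [0.8, -0.5, -1.6]
grip_width: 0.0249
```

```bash
python3 - <<'E'
from h import *
print(bot.observe()['clock'],cur());rows(lin(cur(),(.4415,-.329,.245,-60),8))
E
```

```text
20.45 (np.float64(0.5094107740967959), np.float64(-0.1491518782997651), np.float64(0.26044844369311), np.float64(-59.441045400865775))
[ [15, 18.8, 1.8, -0.3, -0, 0.1], [15.1, 18.7, 1.9, -0, -0, 0.1], [15.1, 18.7, 1.9, 0, -0, 0.1], [15.1, 18.7, 1.9, 0, -0, 0.1], [15.1, 18.7, 1.9, -0, -0, 0.1], [15.2, 18.6, 1.9, -0, -0, 0.1], [15.2, 18.6, 1.9, 0, -0, 0.1], [15.2, 18.6, 1.9, 0, -0, 0.1] ]
```

arm_command(
  targets=[
    [8, 27, 0, 0, 0, 0],
    [8, 27, 0, 0, 0, 0],
    [12, 25, 0, 0, 0, 0],
    [18, 20, 0, 0, 0, 0],
    [20, 18, 0, 0, 0, 0],
    [20, 15, 0, 0, 0, 0],
    [12, 8, 0, 0, 0, 0],
    [5, 3, 0, 0, 0, 0],
  ],
)

```text
clock: 21.25
position: [0.4306, -0.3251, 0.2678]
tool_rot: [-3.134, -0.008, -1.047]
force: [-0.1, 0.0, -1.2]
grip_width: 0.0252
```

```bash
python3 - <<'E'
from h import *
print(bot.observe()['clock'],cur());rows(lin(cur(),(.4415,-.329,.20,-60),4))
f=grab('wrist');save(f,'w3')
P=cloud(f);c=f['color'];hsv=cv2.cvtColor(c,cv2.COLOR_RGB2HSV);Z=P[...,2]
m=(np.hypot(P[...,0]-.44,P[...,1]+.326)<.065)&(abs(Z-.05)<.004)&(hsv[...,1]<90);q=P[m];print('stand',len(q),cv2.minAreaRect(q[:,:2].astype(np.float32)))
f=grab('top');P=cloud(f);hsv=cv2.cvtColor(f['color'],cv2.COLOR_RGB2HSV);Z=P[...,2]
m=(np.hypot(P[...,0]-.44,P[...,1]+.326)<.065)&(abs(Z-.05)<.006)&(hsv[...,1]<90);q=P[m];print('stand top',len(q),cv2.minAreaRect(q[:,:2].astype(np.float32)))
E
```

```text
21.25 (np.float64(0.4305572033231923), np.float64(-0.3250862043466504), np.float64(0.26778951171846427), np.float64(-60.013465278214866))
[ [2.1, -1.8, 17, -0.4, -0.5, -0], [2.2, -1.9, 16.9, 0, 0, -0], [2.2, -1.9, 16.9, -0, 0, -0], [2.2, -1.9, 16.9, 0, 0, -0] ]
stand 4185 ((0.4390445351600647, -0.3256198763847351), (0.08014795184135437, 0.07989688962697983), 8.203639030456543)
stand top 348 ((0.4417456388473511, -0.3254474997520447), (0.08019136637449265, 0.08044549822807312), 8.088716506958008)
```

View pics/w3.png

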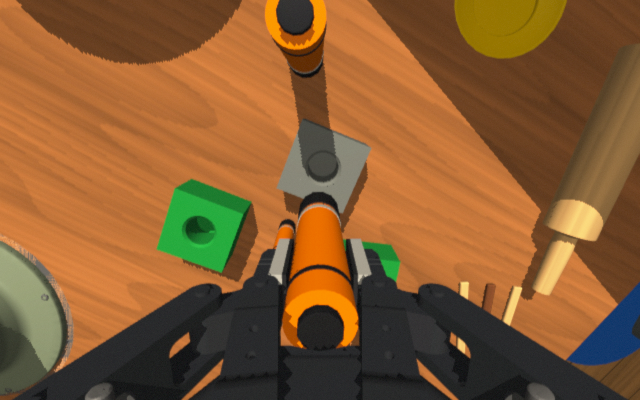

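arm_command(
  targets=[
    [3, -3, 15, -0.4, -0.5, 0],
    [3, -3, 25, 0, 0, 0],
    [2, -2, 25, 0, 0, 0],
    [1, -1, 20, 0, 0, 0],
    [0, 0, 10, 0, 0, 0],
    [0, 0, 0, 0, 0, 0],
  ],
)

```text
clock: 21.95
position: [0.4472, -0.3201, 0.1663]
tool_rot: [-3.141, 0.005, -1.037]
force: [-0.6, 0.6, -1.1]
grip_width: 0.0253
```

```bash
python3 - <<'E'
from h import *
print(bot.observe()['clock'],cur(),bot.observe()['tool_rot']);rows(lin(cur(),(.441,-.3275,.165,-60),1))
E
```

```text
21.95 (np.float64(0.44721820244289323), np.float64(-0.32011298993040266), np.float64(0.16629749890394258), np.float64(-59.44435766557678)) [-3.14076857  0.00482607 -1.03749976]
[ [3.2, 9.1, 1.3, -0, 0.3, 0.6] ]
```

arm_command(
  targets=[
    [2, 6, 1, 0, 0.3, 0.6],
    [0.6, 2, 0, 0, 0, 0],
    [0, 0, 0, 0, 0, 0],
  ],
)

```text
clock: 22.25
position: [0.442, -0.3264, 0.1666]
tool_rot: [-3.14, -0.002, -1.048]
force: [-0.5, 0.4, -1.6]
grip_width: 0.025
```

```bash
python3 - <<'E'
from h import *
print(bot.observe()['clock'],cur(),bot.observe()['tool_rot']);rows(lin(cur(),(.441,-.3275,.165,-60),1))
E
```

```text
22.25 (np.float64(0.4419642428555416), np.float64(-0.32644456586121495), np.float64(0.16658791034078915), np.float64(-60.036483236197995)) [-3.14027462e+00 -1.95074806e-03 -1.04783430e+00]
[ [0.4, 1.4, 1.6, -0.1, -0.1, -0] ]
```

arm_command(
  targets=[
    [0.4, 1, 8, 0, 0, 0],
    [0, 0, 12, 0, 0, 0],
    [0, 0, 12, 0, 0, 0],
    [0, 0, 12, 0, 0, 0],
    [0, 0, 8, 0, 0, 0],
    [0, 0, 4, 0, 0, 0],
    [0, 0, 0, 0, 0, 0],
  ],
)

```text
clock: 22.95
position: [0.4413, -0.3276, 0.1058]
tool_rot: [-3.14, -0.002, -1.048]
force: [0.5, -0.3, -1.2]
grip_width: 0.0247
```

```bash
python3 - <<'E'
from h import *
s=bot.observe();print(s['clock'],cur(),s['tool_rot'],s['force']);rows(lin(cur(),(.441,-.3275,.103,-60),1))
E
```

```text
22.95 (np.float64(0.44126066477372), np.float64(-0.3276029523498935), np.float64(0.10577693225123731), np.float64(-60.06678027119535)) [-3.14008932e+00 -2.29280100e-03 -1.04836309e+00] [ 0.45573675 -0.28398708 -1.17878665]
[ [-0.2, 0.2, 2.8, -0.1, -0.1, -0.1] ]
```

arm_command(
  targets=[
    [0, 0, 2.5, 0, 0, 0],
    [0, 0, 1, 0, 0, 0],
    [0, 0, 0.5, 0, 0, 0],
  ],
)

```text
clock: 23.25
position: [0.4417, -0.3278, 0.102]
tool_rot: [-3.14, -0.003, -1.048]
force: [0.1, -0.2, -1.5]
grip_width: 0.025
```

arm_command(
  targets=[
    [0, 0, 0, 0, 0, 0],
    [0, 0, 0, 0, 0, 0],
    [0, 0, 0, 0, 0, 0],
    [0, 0, 0, 0, 0, 0],
    [0, 0, 0, 0, 0, 0],
  ],
  grip=75,
)

```text
clock: 23.75
position: [0.4422, -0.3282, 0.103]
tool_rot: [-3.139, -0.005, -1.048]
force: [-0.2, -0.0, 0.5]
grip_width: 0.0641
```

```bash
python3 - <<'E'
from h import *
s=bot.observe();print(s['clock'],cur(),s['force'],s['grip_width'])
E
```

```text
23.75 (np.float64(0.44219257351923474), np.float64(-0.3281972572673592), np.float64(0.10296921128816382), np.float64(-60.07021520295057)) [-0.15681855 -0.03714522  0.54672415] 0.06409170057886779
```

arm_command(
  targets=[
    [0, 0, -10, 0, 0, 0],
    [0, 0, -20, 0, 0, 0],
    [0, 0, -30, 0, 0, 0],
    [0, 0, -30, 0, 0, 0],
    [0, 0, -30, 0, 0, 0],
    [0, 0, -10, 0, 0, 0],
    [0, 0, 0, 0, 0, 0],
  ],
)

```text
clock: 24.45
position: [0.4413, -0.3271, 0.2414]
tool_rot: [-3.138, -0.005, -1.047]
force: [0.5, -0.9, -1.0]
grip_width: 0.064
```

```bash
python3 - <<'E'
from h import *
print(bot.observe()['clock'],cur())
f=grab('wrist');save(f,'w4');P=cloud(f);Z=P[...,2]
m=(np.hypot(P[...,0]-.441,P[...,1]+.3255)<.03)&(Z>.12)&(Z<.16);q=P[m];print(len(q),q.mean(0),np.percentile(q[:,2],[1,50,99]),(q.min(0)+q.max(0))/2)
f=grab('scene');save(f,'s3');print(fitdish())
E
```

```text
24.45 (np.float64(0.44132113054589117), np.float64(-0.3271065093536765), np.float64(0.2414006359374073), np.float64(-60.017004825200566))
1019 [ 0.44262168 -0.32583647  0.13531664] [0.12054304 0.13528014 0.14119144] [ 0.44088502 -0.32679038  0.13092778]
(24.55, np.float64(130.10677488710934), array([0.6077, 0.0286]), 538, 1.7)
```

View pics/w4.png

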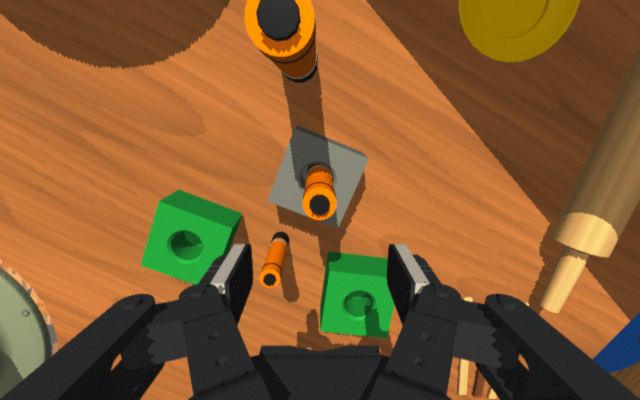

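```bash
python3 -c "
from workcell import bot
print(bot.job_done())"
```

```text
the job is handed in; nothing more can be done
None
```

The rim check is done and handed in at about 24.6 s of the 61 s allowed. No verdict is reported, so these are my own measurements.

- **Wheel:** one fingertip push on pin_a left it coasting at about 1.19 rad/s. It slowed about 2.2 % a second, to about 0.86 rad/s by the end of the tracking.
- **Light:** I took the orange light out of the grey stand. The larger and smaller look-alikes and the green stands were left alone.
- **Tracking:** I followed the rim on the near side from about t = 9.4 s to 19.7 s, roughly 10 s. The computed offset from the rim line was 3 mm or less at every check (limit 16 mm), with the lens 20 to 27 mm above the rim. These checks fell between moves, up to 1.7 s apart. I did not measure contact force on the dish or wheel directly; the wrist force stayed at about 2 N or less throughout.
- **At hand-in:** the light stands released in its stand, with its tail at z about 0.141 m, which puts the lens on the hole floor at about 0.010 m. The dish centre is about 3 to 5 mm off the axis. The gripper is open and about 0.1 m above everything.

**Small disagreements:**
- The cameras differ by 2 to 3 mm on the stand and wheel centres, so I used values in between.
- The light was first gripped about 3 mm off the hole's axis, so I put it back about 1.5 mm nearer the centre.
- I did not measure the mug, jar and saucer again at the end; the arm never went near them.

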